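# Press the brass stamp on the gold leaf on a book's spine

## Robot

A 6-joint arm with a two-finger parallel gripper is mounted at the origin on the work surface. World frame = base frame: x ahead of the robot, y to its left, z up, the work surface at z = 0. Lengths are in m, angles in rad, forces in N, time in s.
With the tool pointing down it reaches from about 0.35 to 0.775 m from the base axis. Payload 5.5 kg.
Tool frame: the origin (TCP) lies between the finger pads; the fingertips stand 19 mm ahead of it and the grasp point (between the pads) is the TCP; z points along the fingers, y is the line along which they close (so a half turn about z gives the same grasp; the last joint's range is limited). The gripper opens to 85 mm and grips with 20 to 120 N. Pads are 22 mm wide; open, the fingers measure 114 mm over their backs; the gripper's body (76 mm by 85 mm) begins 54 mm behind the grasp point. The pads swing forward as they close: fully open they stand 13 mm farther back than shut.
Start: joints at [-1.39, 0.313, 0.046, 1.304, 0, 1.431], TCP at [0.181, -0.546, 0.25] pointing down, gripper open.
Joint ranges: [-2.76, 2.76], [-0.86, 1.69], [-1.03, 1.26], [-2.2, 2.34], [-1.47, 1.5], [-3.14, 3.14]. Speed limits (rad/s): [2.57, 2.57, 3.14, 3.14, 3.14, 3.14].

## Interface

Orientations are given as a unit quaternion [w, x, y, z].
In Python, from workcell import env gives the robot as it stands.
- The arm moves only by the tool carry_out, never from a script. Its argument "increments" is a list that holds one entry, the list of rows, each a list of 6 numbers: the shift along the tool's x, y, z each as a share of 50 cm, from -1 to 1, then the turn, a rotation vector about the tool's x, y, z each as a share of 2 pi rad, from -1 to 1. In form: [[[x, y, z, ax, ay, az], ...]]. A call has 1 to 5 rows; each row is the pose to reach, as a shift and turn from the pose commanded when the call began, along the tool's axes at that moment, turning the shorter way round; what a row does not reach only later rows make up. A row lasts 1/8 s, in which the tool goes at most 62.5 mm and 10.7 degrees, less where a joint would pass 70% of its speed; a pose out of reach is approached as far as the arm can. A call with a number of a shift or a turn outside -1 to 1 is refused whole. A call with a gripper value outside its range is refused whole. "jaw" is the closure, from 0 (fully open) to 1 (shut), set as the call begins (left out, the last holds). The fingers move at their own pace and stop on an object; "squeeze" is the grip in N (left out, the last holds). Time passes only in rows, so rows that repeat a pose let the fingers close. It gives the time, the measured TCP pose, the force, the opening and the grip force at its end, in the units of the state.
- env.get_state(): the state, without advancing time (a new reading comes with each control period).
- env.read_camera(name): name is "side" or "top" or "wrist"; returns a dict with "frame" (400x640x3 uint8, blue, green, red), "z_map" (400x640 float32, m along the optical axis (not along the pixel's ray), 0 where there is no reading), "intrinsics" (3x3 intrinsics, pixels), "R" (3x3) and "t" (3): a world point X has camera coordinates R X + t; the wrist camera has in their place "T_tool_cam" (4x4, takes a point from camera to tool coordinates, whose origin is the TCP and whose axes are the flange's). Camera axes: x right, y down, z forward; pixel columns grow to the right and rows downward; lengths in m; the calibration is good to about 2 mm. A picture is of the moment at which its call begins: read the wrist's pose just before it.
- env.hand_in(): hands the job in; it is judged then, once.
Trained networks look in the newest picture that a camera, given by its name, has taken for a name from the list of things; names that differ only in an ending like _2 or _b are one class to them, and where a whole thing is asked for, a point or a joint stands for the part that bears it (a point fixed in the world has none). Each returns a list of dicts, best first, with "score" (0 to 1); they miss things now and then, are a little off and sometimes report something else, mostly with a low value. They report only what shows in the picture. A call takes as long as a camera call. They do not tell look-alikes from the thing itself.
- env.find_in(camera, name): "position" ([x, y, z] in m, in world coordinates, good to about 4 mm: the middle of the surface that is visible of it).
The state is a dict: "clock": time; "joint_pos": joint angles; "qvel": joint speeds; "tau": joint torques, N m; "tcp_pos": TCP position; "orientation": TCP orientation; "wrist_force": force on the tool from outside, world axes, zero at the start; "ft_torque": the same for the moment, N m; "finger_gap": finger opening in m; "grip_force": force on a finger pad.
Only numpy, scipy, OpenCV 4.12 (cv2) and the standard library are available. Lean on these libraries where they do the work, as an engineer would, in place of code of your own. Each camera call takes 0.05 s, during which the arm holds its last target. There are 200 camera calls.

## Task

The dark blue book clamped spine-up in the finishing press has a patch of gold leaf laid on one panel of its spine. Lift the brass stamp with the pale, flat-sided wooden handle out of the tool rack and press its face straight down on the gold leaf: upright, the long side of the face along the spine, the whole face within the leaf, with light, steady pressure (about 6 N, never more than 25 N) and touching the book nowhere else. Finish while still holding the stamp pressed there, and leave the other two tools, the jar and the weight where they are.

Things in the scene. Friction and masses are not known exactly. Their poses are not given: they have to be found in the camera images.
- stamp: Loose brass stamp, 0.14 kg, 144 mm tall, hanging upright in one of the rack's three holes. Origin at the centre of its flat face (lower end), z up along the handle. Face 12 mm (x) by 20 mm (y), 9 mm thick, on a slim shank up to a collar (56 to 64 mm, 38 mm across) that rests on the rack. Same after a half turn.
- stamp_grip (a point): Centre of the stamp's pale wooden handle, 104 mm above its face. The handle reaches from 64 to 144 mm above the face; it is 20 mm thick between two flat sides that face +x and -x of the stamp (pinch it along x) and 28 mm wide in y, so its broad side shows the long side of the face.
- rack: Fixed plywood tool rack, 75 mm (x) by 220 mm (y). Origin under its centre on the bench. Its 14 mm top board has its upper face at 70 mm, with three round through holes of 30 mm diameter at y = -68, 0 and 68 mm. A tool hangs with its face 14 mm above the bench, its handle up to 158 mm; it lifts straight up and is out of the hole when its face is above 70 mm.
- leaf: The patch of gold leaf, paper thin, 24 mm (x, across the spine) by 32 mm (y, along the spine), lying on one of the three middle panels of the spine. Origin at its centre, at the height of the leather (130 mm above the bench).
- book: Dark blue book fixed in the press, spine up. Origin under its centre on the bench; y along the spine (180 mm), x across (36 mm). Flat leather spine 130 mm above the bench, with bands 5 mm wide, 2.5 mm high at y = -63, -21, 21, 63 mm; middle panels centred at y = -42, 0, 42 mm. The hollow-backed leather is springy: it gives straight down about 1 mm per 4 N (8 mm at most).
- press: Fixed wooden finishing press that clamps the book: two cheeks 300 mm long (y), 45 mm thick, 85 mm high, one at each side of the book (126 mm over both), with two screws whose handles stick out to x = -133 mm at y = -120 and 120 mm, 45 mm above the bench. Origin under its centre on the bench.
- label_red: Dark red leather label with gold lines, 34 by 34 mm, flat on another panel of the spine; not to be stamped. Origin at its centre.
- label_green: Dark green leather label with gold lines, 34 by 34 mm, flat on another panel of the spine; not to be stamped. Origin at its centre.
- tool_dark: Another hand tool, with a round dark-wood handle up to 29 mm thick, 144 mm tall with the same brass shank and collar, hanging in one of the other two holes of the rack. Origin at the centre of its lower end. Leave it in the rack.
- tool_red: Another hand tool, with a round red handle up to 29 mm thick, 144 mm tall with the same brass shank and collar, hanging in one of the other two holes of the rack. Origin at the centre of its lower end. Leave it in the rack.
- jar: Loose paste jar with a red cap, 72 mm across, 85 mm tall. Origin under its centre. Leave it alone.
- weight: Loose dark steel bench weight, 70 by 45 mm, with a brass knob, 55 mm tall in all. Origin under its centre. Leave it alone.
Not all that is in view belongs to the job. What is shaped like the stamp but green or purple is not meant.

How it is judged:
By the outcome, as a careful person would: the job done as asked, in the order asked, and still so for the second after the job is handed in, while the arm keeps its last pose, push and grip.
It also fails if it takes over 51 s, if anything falls off the work surface, if the arm or the gripper's body presses on something with over 40 N, if the wrist force passes 120 N, or if a joint passes its speed limit or range.

## Working session

There is one attempt and no reset: what is moved stays moved. The work goes in short steps, Python scripts to look and compute and a tool call to move; the robot and the scene stay as the last step left them, time stands still between calls to the robot, and variables do not carry over. Pictures are saved under pics/ and viewed, at most 10 in all, crops included, and the job is handed in when it is done.

Besides the shell and the picture viewer there is one more tool, called after "Request:" as name(argument=value, ...) on one line, values as JSON. carry_out: Moves the arm, as the interface text tells. Its arguments: {"type":"object","properties":{"increments":{"type":"array","items":{"type":"array","items":{"type":"array","items":{"type":"number","minimum":-1,"maximum":1}}}},"jaw":{"type":"number"},"squeeze":{"type":"number"}},"required":["increments"]}

```bash
mkdir -p pics
python3 - <<'E'
from workcell import env
import cv2,numpy as np
for c in("top","side"):
    d=env.read_camera(c); cv2.imwrite(f"pics/{c}0.png",d["frame"])
    np.savez(f"{c}0.npz",**{k:d[k] for k in d})
    for n in("stamp","stamp_grip","rack","leaf","book","press","tool_dark","tool_red","jar","weight","label_red","label_green"):
        print(c,n,[(round(r["score"],2),np.round(r["position"],3).tolist()) for r in env.find_in(c,n)[:3]])
print(env.get_state())
E
```

```text
top stamp [(0.77, [0.503, -0.331, 0.131]), (0.73, [0.41, -0.416, 0.112]), (0.69, [0.412, -0.323, 0.125])]
top stamp_grip [(0.73, [0.408, -0.412, 0.111]), (0.72, [0.415, -0.321, 0.119]), (0.6, [0.499, -0.334, 0.128])]
top rack [(0.82, [0.501, -0.259, 0.07])]
top leaf []
top book [(0.59, [0.588, 0.165, 0.131])]
top press [(0.64, [0.561, 0.195, 0.084])]
top tool_dark [(0.66, [0.507, -0.201, 0.14])]
top tool_red [(0.69, [0.5, -0.264, 0.139])]
top jar [(0.95, [0.66, -0.11, 0.088]), (0.64, [0.501, -0.26, 0.068])]
top weight [(0.73, [0.67, -0.263, 0.037]), (0.71, [0.584, 0.228, 0.132])]
top label_red [(0.52, [0.584, 0.225, 0.131])]
top label_green [(0.58, [0.593, 0.186, 0.13])]
side stamp [(0.9, [0.497, -0.347, 0.121]), (0.81, [0.406, -0.336, 0.105]), (0.72, [0.408, -0.424, 0.11])]
side stamp_grip [(0.85, [0.5, -0.345, 0.126]), (0.77, [0.41, -0.343, 0.105]), (0.63, [0.412, -0.426, 0.109])]
side rack [(0.69, [0.488, -0.301, 0.069])]
side leaf []
side book [(0.65, [0.593, 0.153, 0.112])]
side press [(0.92, [0.554, 0.13, 0.069])]
side tool_dark [(0.86, [0.509, -0.209, 0.118])]
side tool_red [(
[... 277 characters left out ...]
]
{'clock': 1.3, 'joint_pos': array([-1.38959765e+00,  3.13223347e-01,  4.60828910e-02,  1.30359698e+00,
       -9.56581230e-06,  1.43117536e+00]), 'qvel': array([ 0.0011083 ,  0.00124156, -0.00098697,  0.00064856, -0.00192599,
        0.00029219]), 'tau': array([-1.94236069e-03, -4.80473614e+01,  2.98810065e+01,  6.14542423e-04,
       -2.02394531e-04, -1.79766303e-06]), 'tcp_pos': array([ 0.18130578, -0.54570156,  0.25030288]), 'orientation': array([ 2.95395455e-05,  9.87161908e-01,  1.59722781e-01, -4.16975793e-06]), 'wrist_force': array([0.02069311, 0.56278452, 0.11311977]), 'ft_torque': array([-0.01986909,  0.026336  , -0.04788875]), 'grip_force': 0.0, 'finger_gap': 0.08515624960246362}
```

View pics/top0.png

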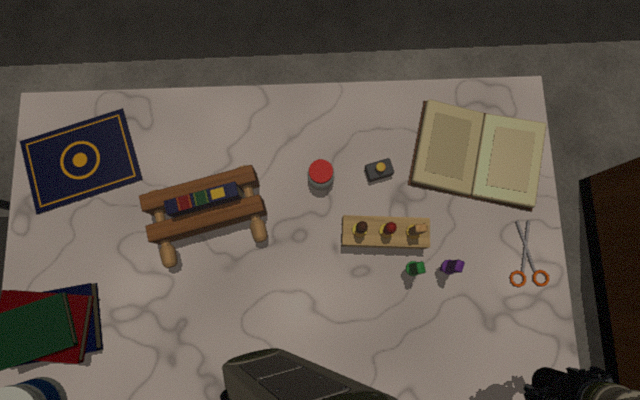

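View pics/side0.png

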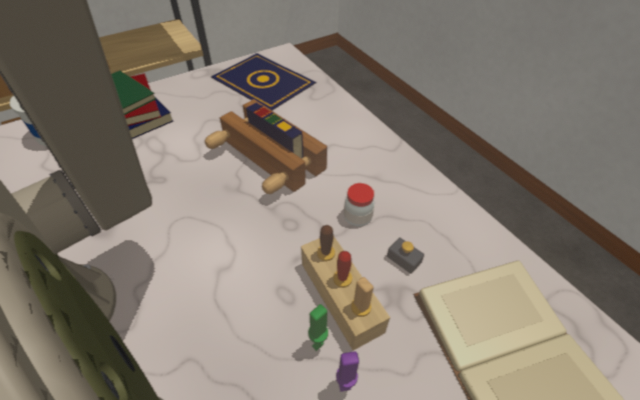

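```bash
cat > h.py <<'E'
from workcell import env
import numpy as np,cv2
from scipy.spatial.transform import Rotation as Ro
def pose():
    s=env.get_state(); q=s["orientation"]; return np.array(s["tcp_pos"]),Ro.from_quat(np.r_[q[1:],q[0]]),s
def down(yaw): # tool x at yaw, z down
    c,s=np.cos(yaw),np.sin(yaw); return Ro.from_matrix(np.array([[c,s,0],[s,-c,0],[0,0,-1]]))
def inc(p,yaw,cmd=None):
    P,R,_=pose()
    if cmd: P,R=np.array(cmd[0]),down(cmd[1])
    d=R.inv().apply(np.array(p)-P)/.5; r=(R.inv()*down(yaw)).as_rotvec()/(2*np.pi)
    return np.round(np.r_[d,r],4).tolist()
def cloud(d,P=None,R=None):
    K=d["intrinsics"]; z=d["z_map"]; v,u=np.mgrid[:z.shape[0],:z.shape[1]]
    X=np.stack([(u-K[0,2])/K[0,0]*z,(v-K[1,2])/K[1,1]*z,z],-1)
    if "R" in d: return (X-d["t"])@d["R"]
    T=d["T_tool_cam"]; return R.apply((X@T[:3,:3].T+T[:3,3]).reshape(-1,3)).reshape(X.shape)+P
def snap(c,fn):
    P,R,_=pose(); d=env.read_camera(c); cv2.imwrite("pics/"+fn,d["frame"]); return d,cloud(d,P,R)
E
python3 - <<'E'
from h import *
d=np.load("top0.npz"); X=cloud(d); f=d["frame"].astype(int)
b,g,r=f[...,0],f[...,1],f[...,2]
def rep(n,m):
    p=X[m]; print(n,len(p),np.round(np.median(p,0),4), end=' ')
    q=(p-p.mean(0))[:,:2].astype(np.float32); u,s,v=np.linalg.svd(q,full_matrices=False); print(np.degrees(np.arctan2(v[0][1],v[0][0])),s)
z=X[...,2]
bk=(abs(X[...,0]-.585)<.12)&(abs(X[...,1]-.19)<.12)&(z>.122)&(z<.14)
rep("book",bk)
rep("leaf",bk&(r>150)&(g>110)&(b<90))
st=(abs(X[...,0]-.5)<.03)&(abs(X[...,1]+.333)<.035)
rep("stamp top",st&(z>.15)); 
rk=(abs(X[...,0]-.5)<.08)&(abs(X[...,1]+.26)<.15)&(abs(z-.07)<.006); rep("rack",rk)
w=env.read_camera("wrist"); print(w["T_tool_cam"],w["intrinsics"])
print(inc([.50,-.333,.33],.32))
E
```

```text
book 1109 [0.5932 0.1856 0.13  ] -75.93355 [1.7363558  0.35794255]
leaf 43 [0.6073 0.1472 0.1298] -90.17226 [0.05857133 0.04140576]
stamp top 104 [ 0.5011 -0.3359  0.1565] -86.675735 [0.08071034 0.05795395]
rack 1980 [ 0.5008 -0.2624  0.0697] -94.92399 [2.886884  1.0893241]
[[ 1.19369285e-03 -9.55962601e-01 -2.93486081e-01  7.46663631e-02]
 [ 9.99999286e-01  1.15934205e-03  2.90999668e-04 -8.33741345e-05]
 [ 6.20659567e-05 -2.93486219e-01  9.55963302e-01 -1.24625481e-01]
 [ 0.00000000e+00  0.00000000e+00  0.00000000e+00  1.00000000e+00]] [[306.7188964    0.         321.82949828]
 [  0.         306.7188964  206.50790977]
 [  0.           0.           1.        ]]
[0.739, -0.2027, -0.1594, 0.0, 0.0, 0.0001]
```

Run:
```python
from h import *
print(inc([.50,-.335,.28],1.571))
```

```text
[0.7378, -0.1989, -0.0594, 0.0, 0.0, -0.199]
```

Request:
carry_out(increments=[[[0.738,-0.199,-0.06,0,0,-0.199],[0.738,-0.199,-0.06,0,0,-0.199],[0.738,-0.199,-0.06,0,0,-0.199],[0.738,-0.199,-0.06,0,0,-0.199],[0.738,-0.199,-0.06,0,0,-0.199]]], jaw=0.4)

```text
clock: 1.98
tcp_pos: [0.4427, -0.3727, 0.2752]
orientation: [0.0, 0.807, 0.591, -0.0]
wrist_force: [0.4, -0.2, 0.2]
finger_gap: 0.0513
grip_force: 0.0
```

Run:
```python
from h import *
P,R,s=pose();print(P,s["clock"],s["finger_gap"],inc([.50,-.335,.28],1.571))
```

```text
[ 0.44274444 -0.37269027  0.27516105] 1.975 0.05128145666408477 [0.1064, 0.0864, -0.0097, 0.0001, 0.0001, -0.0488]
```

Request:
carry_out(increments=[[[0.1,0.08,-0.01,0,0,-0.048],[0.1,0.08,-0.01,0,0,-0.048],[0.1,0.08,-0.01,0,0,-0.048],[0.1,0.08,-0.01,0,0,-0.048]]])

```text
clock: 2.48
tcp_pos: [0.4941, -0.3389, 0.2797]
orientation: [-0.0, 0.712, 0.702, -0.0]
wrist_force: [-0.4, -0.8, -0.4]
finger_gap: 0.0516
grip_force: 0.0
```

Run:
```python
from h import *
d,X=snap("wrist","w1.png"); P,R,s=pose();print(P,R.as_matrix().round(3))
z=X[...,2]
st=(abs(X[...,0]-.5)<.04)&(abs(X[...,1]+.333)<.045)
for a,b in((.152,.165),(.1,.15),(.074,.083)):
    m=st&(z>a)&(z<b); p=X[m][:,:2]; 
    if len(p)<10: continue
    rc=cv2.minAreaRect((p*1000).astype(np.float32)); print(a,len(p),np.median(X[m],0),rc)
for n in("stamp_grip","tool_red"): print(n,[(round(r["score"],2),np.round(r["position"],3).tolist()) for r in env.find_in("wrist",n)[:3]])
```

```text
[ 0.49393908 -0.33912689  0.27971349] [[ 0.014  1.    -0.   ]
 [ 1.    -0.014  0.   ]
 [ 0.    -0.    -1.   ]]
0.152 742 [ 0.50336866 -0.33467126  0.15850815] ((503.91082763671875, -335.76898193359375), (20.00527572631836, 27.98822593688965), 4.771921157836914)
0.1 235 [ 0.50248002 -0.32237673  0.12780454] ((502.92462158203125, -323.7917175292969), (19.690692901611328, 4.07720422744751), 4.260958671569824)
0.074 350 [ 0.50021166 -0.32932232  0.07893394] ((503.2210998535156, -332.74102783203125), (37.216514587402344, 31.322895050048828), 11.282361030578613)
stamp_grip [(0.94, [0.419, -0.323, 0.123]), (0.86, [0.502, -0.331, 0.154]), (0.75, [0.411, -0.414, 0.062])]
tool_red [(0.78, [0.503, -0.266, 0.152])]
```

View pics/w1.png

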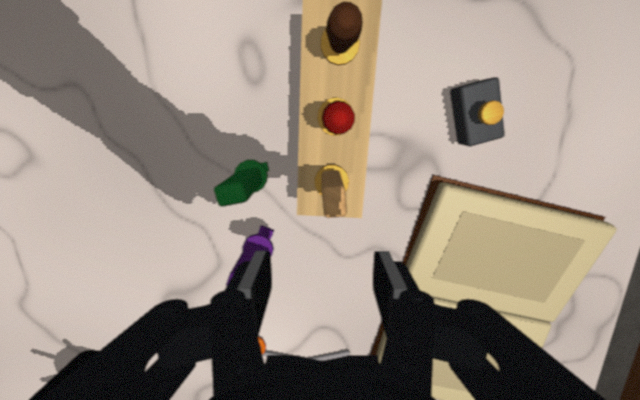

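Run:
```python
from h import *
print(pose()[0],inc([.5039,-.3358,.118],np.radians(94.7)))
```

```text
[ 0.49388832 -0.33931513  0.27978362] [0.0073, 0.0199, 0.3236, -0.0, 0.0, -0.0152]
```

Request:
carry_out(increments=[[[0.0073,0.02,0.05,0,0,-0.0152],[0.0073,0.02,0.1,0,0,-0.0152],[0.0073,0.02,0.18,0,0,-0.0152],[0.0073,0.02,0.18,0,0,-0.0152]]])

```text
clock: 3.12
tcp_pos: [0.5023, -0.3341, 0.1867]
orientation: [-0.003, 0.677, 0.736, -0.0]
wrist_force: [-0.1, 0.6, 0.1]
finger_gap: 0.051
grip_force: 0.0
```

Run:
```python
from h import *
d,X=snap("wrist","w2.png"); P,R,s=pose();print(P,s["finger_gap"])
z=X[...,2]
st=(abs(X[...,0]-.504)<.025)&(abs(X[...,1]+.336)<.03)
m=st&(z>.153)&(z<.163); p=X[m][:,:2]; print(len(p),cv2.minAreaRect((p*1000).astype(np.float32)))
print(inc([.5039,-.3358,.118],np.radians(94.7)))
```

```text
[ 0.50345595 -0.33488081  0.18901976] 0.05111860826775783
1618 ((504.0521545410156, -335.3731994628906), (20.03203582763672, 27.498085021972656), 5.63833475112915)
[-0.0022, 0.001, 0.142, -0.0003, -0.0003, 0.0002]
```

Request:
carry_out(increments=[[[-0.002,0.001,0.07,0,0,-0.001],[-0.002,0.001,0.142,0,0,-0.001],[-0.002,0.001,0.142,0,0,-0.001],[-0.002,0.001,0.142,0,0,-0.001]]])

```text
clock: 3.68
tcp_pos: [0.5062, -0.3371, 0.1213]
orientation: [0.002, 0.674, 0.738, 0.0]
wrist_force: [-0.4, 0.3, -1.1]
finger_gap: 0.0512
grip_force: 0.0
```

Request:
carry_out(increments=[[[0,0,0,0,0,0],[0,0,0,0,0,0],[0,0,0,0,0,0],[0,0,0,0,0,0],[0,0,0,0,0,0]]], jaw=1, squeeze=50)

```text
clock: 4.3
tcp_pos: [0.506, -0.3368, 0.1205]
orientation: [0.002, 0.674, 0.738, -0.0]
wrist_force: [-1.2, 0.1, 5.6]
finger_gap: 0.0195
grip_force: 51.1
```

Run:
```python
from h import *
P,R,s=pose();print(P,s["finger_gap"],s["grip_force"],s["wrist_force"],R.as_matrix().round(4), np.degrees(np.arctan2(*R.as_matrix()[[1,0],0])))
```

```text
[ 0.5060388  -0.3367668   0.12051084] 0.019521519662494224 51.07519805431366 [-1.17294246  0.13905504  5.56847336] [[-0.0907  0.9959  0.0023]
 [ 0.9959  0.0907 -0.0022]
 [-0.0024  0.0021 -1.    ]] 95.20479565221197
```

Request:
carry_out(increments=[[[0,0,-0.08,0,0,0],[0,0,-0.2,0,0,0],[0,0,-0.32,0,0,0],[0,0,-0.4,0,0,0],[0,0,-0.4,0,0,0]]])

```text
clock: 4.92
tcp_pos: [0.5064, -0.3369, 0.323]
orientation: [0.004, 0.674, 0.739, 0.0]
wrist_force: [0.8, -0.1, -0.7]
finger_gap: 0.0198
grip_force: 50.2
```

Run:
```python
from h import *
P,R,s=pose();print(P,s["finger_gap"],s["grip_force"],s["wrist_force"])
# viewing pose: camera sees leaf while stamp stands off
print(inc([.594,.10,.32],np.radians(104)))
```

```text
[ 0.50636705 -0.33691391  0.32299578] 0.019799695782302396 50.21041810512543 [ 0.8165626  -0.09881814 -0.71343754]
[0.8543, 0.2539, 0.0027, 0.0007, 0.0009, -0.0244]
```

Request:
carry_out(increments=[[[0.854,0.254,0,0,0,-0.0244],[0.854,0.254,0,0,0,-0.0244],[0.854,0.254,0,0,0,-0.0244],[0.854,0.254,0,0,0,-0.0244],[0.854,0.254,0,0,0,-0.0244]]])

```text
clock: 5.55
tcp_pos: [0.5663, -0.0275, 0.3171]
orientation: [-0.001, 0.616, 0.788, -0.001]
wrist_force: [0.6, 0.2, -1.5]
finger_gap: 0.0192
grip_force: 50.2
```

Run:
```python
from h import *
P,R,s=pose();print(P,inc([.594,.10,.32],np.radians(104)))
```

```text
[ 0.56626625 -0.02754659  0.31709652] [0.2341, 0.1154, -0.0058, -0.0003, -0.0001, -0.0001]
```

Request:
carry_out(increments=[[[0.225,0.11,0,0,0,0],[0.225,0.11,0,0,0,0],[0.225,0.11,0,0,0,0],[0.225,0.11,0,0,0,0]]])

```text
clock: 6.05
tcp_pos: [0.5923, 0.093, 0.3172]
orientation: [-0.001, 0.615, 0.788, -0.001]
wrist_force: [0.1, -0.4, -0.7]
finger_gap: 0.0192
grip_force: 50.2
```

```bash
cat > leaf.py <<'E'
from h import *
def yaw(R): return np.degrees(np.arctan2(*R.as_matrix()[[1,0],0]))
def look(fn):
    d,X=snap("wrist",fn); P,R,s=pose(); print(P,R.as_matrix()[:,2],yaw(R),s["finger_gap"])
    z=X[...,2]; f=cv2.cvtColor(d["frame"],cv2.COLOR_BGR2HSV)
    near=(abs(X[...,0]-.595)<.1)&(abs(X[...,1]-.17)<.12)
    bk=near&(z>.124)&(z<.138); p=(X[bk][:,:2]*1000).astype(np.float32); print("book",len(p),np.median(z[bk]),cv2.minAreaRect(p))
    h,sa,v=cv2.split(f); m=(bk&(h>15)&(h<35)&(sa>120)&(v>110)).astype(np.uint8)
    n,l,st,c=cv2.connectedComponentsWithStats(m); i=1+np.argmax(st[1:,4]); print(st[1:][st[1:,4]>30])
    p=X[l==i]; r=cv2.minAreaRect((p[:,:2]*1000).astype(np.float32)); print("leaf",len(p),p.mean(0),np.median(p,0),r)
    return d,X
E
python3 - <<'E'
from leaf import *
look("w3.png")
for n in("leaf","book"): print(n,[(round(r["score"],2),np.round(r["position"],3).tolist()) for r in env.find_in("wrist",n)[:3]])
E
```

```text
[0.59244943 0.09216543 0.31761821] [-2.03690752e-03 -5.46004750e-04 -9.99997776e-01] 103.96575735050237 0.019496980859415366
book 7064 0.13121704851791705 ((597.6702880859375, 182.12747192382812), (36.16822052001953, 169.87509155273438), 14.148441314697266)
[[335  29  36   2  67]
 [335  63  34   2  66]
 [335  79  34   3 100]
 [334 110  34   3  91]
 [338 124  25  34 819]]
leaf 819 [0.60685309 0.14637293 0.13127587] [0.60680882 0.1465542  0.13127234] ((607.25634765625, 146.21063232421875), (24.130403518676758, 32.53082275390625), 14.9003324508667)
leaf [(0.69, [0.606, 0.147, 0.134]), (0.5, [0.591, 0.105, 0.344])]
book [(0.62, [0.596, 0.171, 0.129])]
```

View pics/w3.png

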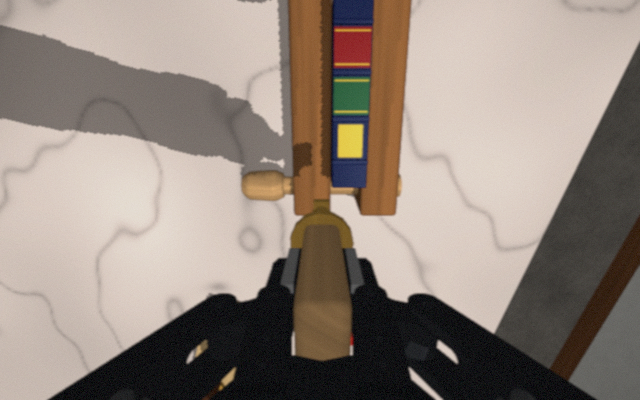

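```bash
cat > held.py <<'E'
from leaf import *
def held(X):
    P,R,s=pose(); L=R.inv().apply((X-P).reshape(-1,3)).reshape(X.shape)*1000
    a=(abs(L[...,1])<10.5)&(abs(L[...,0])<25)
    for lo in range(-45,60,6):
        m=(abs(L[...,0])<28)&(abs(L[...,1])<25)&(L[...,2]>=lo)&(L[...,2]<lo+6)
        q=L[m]
        if len(q)>20: print(lo,len(q),np.percentile(q[:,0],[1,50,99]).round(1),np.percentile(q[:,1],[1,50,99]).round(1))
E
python3 - <<'E'
from held import *
d,X=snap("wrist","w3b.png"); held(X)
E
```

```text
-45 385 [-4.4 11.9 13.4] [-22.5  -1.1  21.9]
-39 4091 [-6.5  9.1 15.2] [-21.9  -0.1  21.6]
-33 1441 [-7.7 12.5 15.4] [-23.1  -0.1  24.3]
-27 990 [-5.7 13.3 15.5] [-23.   -0.1  22.8]
-21 739 [ 3.2 11.8 15.5] [-16.5  -0.9  16. ]
-15 696 [ 6.8 11.6 15.4] [-23.2  -0.5  22.5]
-9 670 [ 6.7 11.4 15.5] [-23.1  -0.1  22.5]
-3 597 [ 6.6 11.3 15.4] [-23.2  -0.6  22.4]
3 526 [ 6.7 11.3 15.3] [-23.2  -0.6  22.5]
9 381 [ 6.8 12.9 15.4] [-21.6  -0.6  21. ]
15 178 [10.8 14.8 15.5] [-10.3  -1.1   9.1]
21 153 [11.7 14.8 15.4] [-10.1  -0.1   9. ]
27 151 [11.5 14.8 15.4] [-10.3  -0.7   9. ]
33 89 [11.7 14.8 15.3] [-9.8 -0.7  8.9]
39 1001 [-0.9 11.7 19.6] [-18.7  -0.7  17.5]
45 105 [ 6.3 17.5 20.1] [-18.7  -1.3  16. ]
```

Run:
```python
from leaf import *
print(pose()[0],inc([.6078,.1453,.25],np.radians(104.2)))
```

```text
[0.5927842  0.09126622 0.31854102] [0.0977, 0.0551, 0.137, -0.0001, 0.0, -0.001]
```

Request:
carry_out(increments=[[[0.098,0.055,0,0,0,-0.001],[0.098,0.055,0.04,0,0,-0.001],[0.098,0.055,0.1,0,0,-0.001],[0.098,0.055,0.13,0,0,-0.001],[0.098,0.055,0.13,0,0,-0.001]]])

```text
clock: 6.88
tcp_pos: [0.6071, 0.146, 0.2527]
orientation: [-0.001, 0.614, 0.789, -0.001]
wrist_force: [-0.2, 0.4, -1.0]
finger_gap: 0.0194
grip_force: 50.2
```

Run:
```python
from leaf import *
for c in("side","wrist"):
    d,X=snap(c,c+"4.png"); print(pose()[0])
    if c=="side":
        I=cv2.resize(d["frame"][60:210,180:380],None,fx=4,fy=4,interpolation=cv2.INTER_CUBIC)
        cv2.imwrite("pics/side4c.png",I)
print(inc([.6078,.1453,.2385],np.radians(104.2)),pose()[2]["wrist_force"], pose()[1].as_matrix().round(4))
```

```text
[0.60774471 0.14623627 0.25393897]
[0.60820349 0.14641974 0.25475418]
[-0.002, -0.0014, 0.0325, 0.0002, 0.0, 0.0003] [-0.22312623 -0.36581108 -1.08313835] [[-2.469e-01  9.690e-01  1.200e-03]
 [ 9.690e-01  2.469e-01  1.000e-04]
 [-2.000e-04  1.200e-03 -1.000e+00]]
```

View pics/side4c.png

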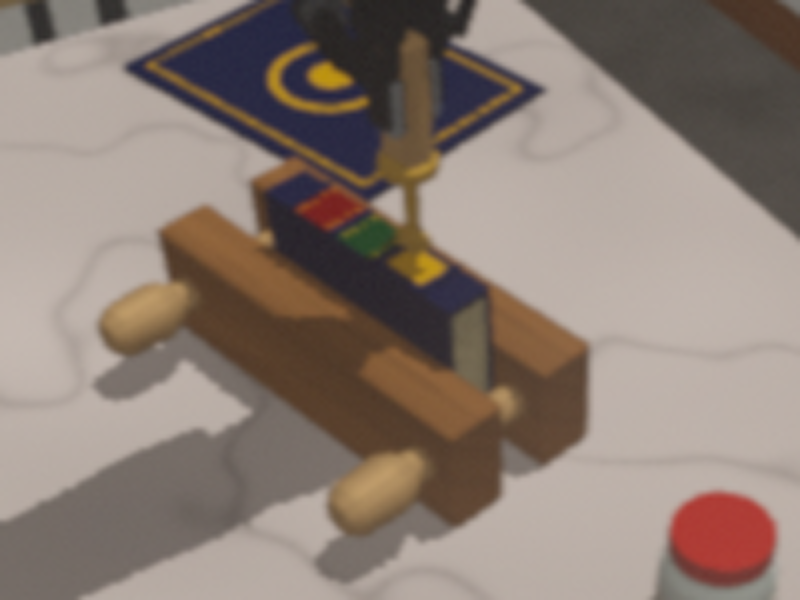

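Request:
carry_out(increments=[[[-0.001,-0.001,0.01,0,0,0],[-0.001,-0.001,0.02,0,0,0],[-0.001,-0.001,0.024,0,0,0],[-0.001,-0.001,0.024,0,0,0]]])

```text
clock: 7.48
tcp_pos: [0.6073, 0.1465, 0.2415]
orientation: [-0.0, 0.613, 0.79, -0.0]
wrist_force: [0.1, -0.4, -1.9]
finger_gap: 0.0195
grip_force: 50.3
```

Run:
```python
from held import *
d,X=look("w5.png"); held(X)
cv2.imwrite("pics/w5c.png",cv2.resize(d["frame"][100:300,220:420],None,fx=3,fy=3))
for i in range(4): env.read_camera("side"); P,R,s=pose(); print(P,s["wrist_force"])
```

```text
[0.60735791 0.14645186 0.24164316] [-2.12908866e-04 -9.57957612e-05 -9.99999973e-01] 104.3552567531883 0.019254772298641046
book 8863 0.13124506250874218 ((591.4910278320312, 206.82907104492188), (36.06950378417969, 138.49778747558594), 14.168913841247559)
[[300  78  45   3  97]
 [301 119  43   3  86]
 [301 138  43   3 126]
 [308 175  15   3  39]
 [307 192  31  22 395]]
leaf 395 [0.60572334 0.15479997 0.13143481] [0.60604788 0.15582698 0.13135999] ((605.7540283203125, 152.64698791503906), (24.250328063964844, 17.75690460205078), 13.466347694396973)
-45 451 [-5.1 11.3 13. ] [-22.5  -0.8  21.7]
-39 4059 [-6.6  9.3 15.1] [-22.1  -0.1  21.6]
-33 1454 [-7.7 12.4 15.4] [-23.2  -0.1  24.5]
-27 963 [-5.5 13.3 15.4] [-23.   -0.5  22.7]
-21 747 [ 3.  11.9 15.4] [-16.6  -0.5  15.8]
-15 682 [ 6.8 11.6 15.4] [-23.   -0.1  22.4]
-9 662 [ 6.6 11.3 15.4] [-23.1  -0.6  22.5]
-3 613 [ 6.4 11.3 15.4] [-23.2  -0.1  22.5]
3 531 [ 6.6 11.3 15.3] [-23.2  -0.6  22.5]
9 365 [ 6.7 13.5 15.3] [-21.5  -0.1  21.1]
15 184 [11.4 14.8 15.3] [-10.2  -0.6   8.9]
21 151 [11.5 14.8 15.4] [-10.1  -1.2   9. ]
27 145 [11.4 14.7 15.3] [-10.4  -0.7   9. ]
33 93 [11.  14.7 15.4] [-10.3  -0.1   8.9]
39 1009 [-1.  11.7 19.7] [-18.8  -0.7  17.4]
45 99 [ 6.6 17.8 20. ] [-18.7  -0.7  15.4]
[0.60745669 0.14645083 0.24177628] [ 0.23170797  0.0910271  -0.37778592]
[0.60749536 0.14646083 0.24185524] [ 0.05848553  0.0187538  -1.56407746]
[0.6075019  0.14648062 0.24187033] [ 0.15549189  1.17021402 -1.18287643]
[0.60749498 0.14644828 0.2418792 ] [ 0.39414486 -0.702648   -1.75241658]
```

View pics/w5c.png

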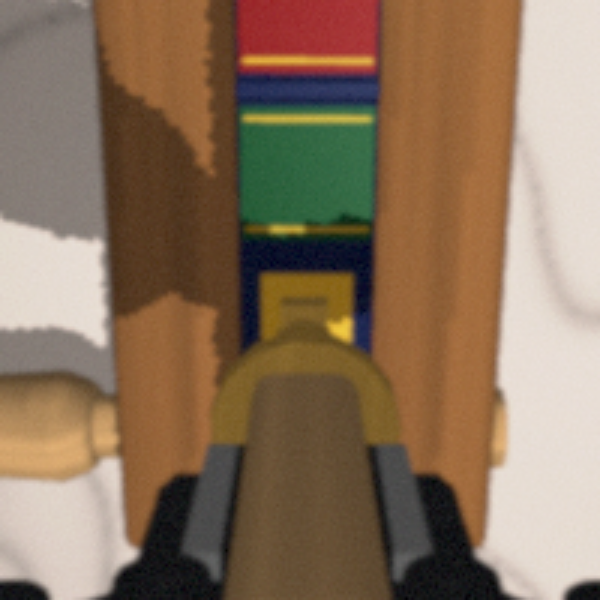

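Request:
carry_out(increments=[[[-0.0028,0.001,0,0,0,0],[-0.0028,0.001,0.004,0,0,0],[-0.0028,0.001,0.008,0,0,0],[-0.0028,0.001,0.008,0,0,0]]])

```text
clock: 8.22
tcp_pos: [0.6081, 0.1451, 0.2374]
orientation: [-0.0, 0.613, 0.79, -0.0]
wrist_force: [-1.0, 0.2, -1.3]
finger_gap: 0.0191
grip_force: 50.3
```

```bash
cat > f.py <<'E'
from leaf import *
F=[]
for i in range(8): env.read_camera("side"); P,R,s=pose(); F.append(s["wrist_force"])
print(P,np.mean(F,0).round(2),yaw(R),R.as_matrix()[:,2].round(4),s["clock"])
E
python3 f.py
```

```text
[0.60830098 0.14519562 0.23778084] [-0.28  0.33 -1.37] 104.35340926468388 [ 1.e-04 -1.e-04 -1.e+00] 8.625
```

No contact yet; continue in 1 mm steps.

Request:
carry_out(increments=[[[0,0,0.001,0,0,0],[0,0,0.002,0,0,0],[0,0,0.003,0,0,0],[0,0,0.003,0,0,0]]])

```text
clock: 9.12
tcp_pos: [0.6083, 0.1452, 0.2363]
orientation: [0.0, 0.613, 0.79, -0.0]
wrist_force: [0.1, -0.1, -1.4]
finger_gap: 0.0196
grip_force: 50.3
```

```bash
python3 f.py
```

```text
[0.60827671 0.14518171 0.23626458] [-0.11 -0.02 -0.68] 104.35048910010262 [ 1.e-04 -1.e-04 -1.e+00] 9.525
```

Light contact; 1.3 mm more.

Request:
carry_out(increments=[[[0,0,0.001,0,0,0],[0,0,0.002,0,0,0],[0,0,0.0026,0,0,0],[0,0,0.0026,0,0,0],[0,0,0.0026,0,0,0]]])

```text
clock: 10.15
tcp_pos: [0.6083, 0.1452, 0.2352]
orientation: [0.0, 0.613, 0.79, 0.0]
wrist_force: [-1.2, -0.2, 3.3]
finger_gap: 0.0195
grip_force: 50.9
```

```bash
python3 f.py
```

```text
[0.60830813 0.14518814 0.23504084] [-1.14 -0.34  3.67] 104.35160104898415 [ 2.e-04 -1.e-04 -1.e+00] 10.55
```

Request:
carry_out(increments=[[[0,0,0.0005,0,0,0],[0,0,0.0005,0,0,0],[0,0,0.0005,0,0,0]]])

```text
clock: 10.92
tcp_pos: [0.6083, 0.1452, 0.2348]
orientation: [0.0, 0.613, 0.79, 0.0]
wrist_force: [-1.2, -0.3, 4.4]
finger_gap: 0.0193
grip_force: 51.1
```

```bash
python3 f.py
python3 - <<'E'
from leaf import *
d,X=look("w6.png")
cv2.imwrite("pics/w6c.png",cv2.resize(d["frame"][160:260,270:370],None,fx=6,fy=6,interpolation=cv2.INTER_CUBIC))
d,X=snap("side","side6.png"); cv2.imwrite("pics/side6c.png",cv2.resize(d["frame"][80:155,230:330],None,fx=8,fy=8,interpolation=cv2.INTER_CUBIC))
E
```

```text
[0.60832136 0.14517684 0.23474154] [-1.48 -0.41  5.25] 104.35058797311596 [ 2.e-04 -0.e+00 -1.e+00] 11.325
[0.60831597 0.14517815 0.23475058] [ 2.02264437e-04 -4.50424550e-05 -9.99999979e-01] 104.34805667577334 0.019362731112368387
book 9426 0.1308937779306801 ((591.66064453125, 206.33404541015625), (36.13475036621094, 139.7657012939453), 14.226807594299316)
[[298  74  47   3  94]
 [299 117  45   3  92]
 [299 136  45   4 137]
 [301 174  37   4 104]
 [306 192  31  22 445]]
leaf 445 [0.60473817 0.15463887 0.13167196] [0.60350171 0.15540986 0.13132636] ((605.7367553710938, 152.8043670654297), (23.638072967529297, 17.912578582763672), 13.648399353027344)
```

View pics/w6c.png

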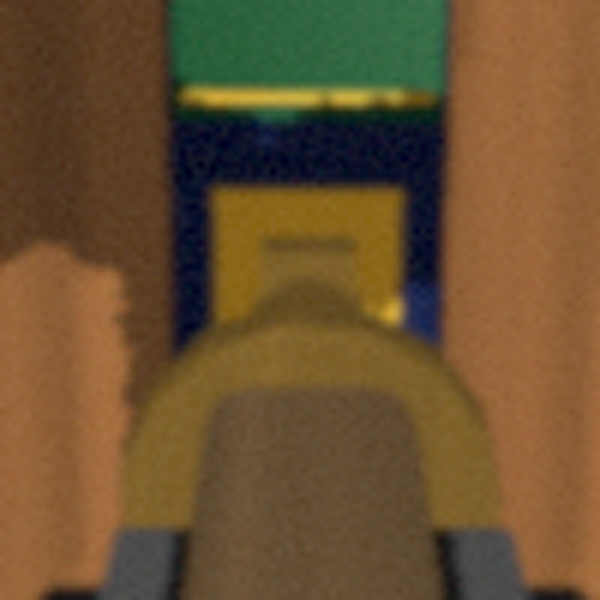

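View pics/side6c.png

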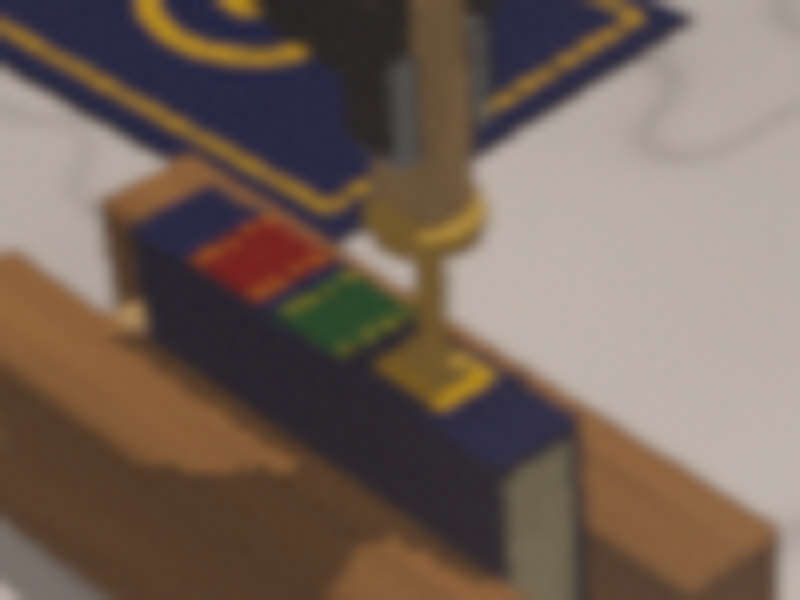

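```bash
python3 f.py
python3 - <<'E'
from workcell import env
if 3<env.get_state()["wrist_force"][2]<7.5: print(env.hand_in())
E
```

```text
[0.60831532 0.14517859 0.23475584] [-1.38 -0.04  5.11] 104.35156937752586 [ 2.e-04 -1.e-04 -1.e+00] 11.825
the job is handed in; nothing more can be done
None
```

I handed the job in at 11.8 s with the stamp still held upright and pressed on the gold leaf at about 6.5 N, its face inside the leaf on the sides visible in the pictures and its long side along the spine; I have no verdict back.

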